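# Prime the leather splitter's hand lubricator

## Robot

A 7-joint arm with a two-finger parallel gripper is mounted at the origin on the work surface. World frame = base frame: x ahead of the robot, y to its left, z up, the work surface at z = 0. Lengths are in m, angles in degrees, forces in N, time in s.
With the tool pointing down it reaches from about 0.425 to 1.025 m from the base axis. Payload 3.6 kg.
Tool frame: the origin (TCP) lies at the very end of the fingers, on their centre line; the grasp point (between the pads) lies 19 mm behind it; z points along the fingers, y is the line along which they close (so a half turn about z gives the same grasp; the last joint's range is limited). The gripper opens to 85 mm and grips with 20 to 120 N. Pads are 22 mm wide; open, the fingers measure 114 mm over their backs; the gripper's body (76 mm by 85 mm) begins 54 mm behind the grasp point. The pads swing forward as they close: fully open they stand 13 mm farther back than shut.
Start: joints at [-69.357, 33.873, 2.773, 92.16, -1.908, 54.013, -1.931], TCP at [0.318, 0.652, 0.208] pointing down, gripper open.
Joint ranges: [-153.93, 153.93], [-27.13, 128.08], [-72.61, 78.16], [10.71, 143.7], [-87.88, 267.88], [4.46, 118.87], [-176.78, 176.78]. Speed limits (degrees/s): [147.25, 147.25, 180, 180, 180, 180, 180].

## Interface

Orientations are given as a 3x3 rotation matrix whose columns are the frame's x, y, z axes.
In Python, from workcell import readout, optics, ctrl, search_frame gives the robot as it stands.
- The arm moves only by the tool play_rows, never from a script. Its argument "moves" is a list of rows, each a list of 2 entries, a list of its own where there are three numbers: the shift along the tool's x, y, z in cm, then the turn, a rotation vector about the tool's x, y, z in rad. In form: [[[dx, dy, dz], [ax, ay, az]], ...]. A call has 1 to 8 rows; each row shifts and turns the commanded pose from where the row before left it, along the tool's axes as they then stand; what a row does not reach is not made up. A row lasts 1/10 s, in which the tool goes at most 50 mm and 8.59 degrees, less where a joint would pass 70% of its speed; a pose out of reach is approached as far as the arm can. A call with a gripper value outside its range is refused whole. "gripper" is the closure in counts, from 0 (fully open) to 255 (shut), set as the call begins (left out, the last holds). The fingers move at their own pace and stop on an object; "grip_force" is the grip in N (left out, the last holds). Time passes only in rows, so rows that do not move let the fingers close. It gives the time, the measured TCP pose, the force, the opening and the grip force at its end, in the units of the state.
- readout.observe(): the state, without advancing time (a new reading comes with each control period).
- optics.snapshot(name): name is "side" or "top"; returns a dict with "image" (420x560x3 uint8, red, green, blue), "intrinsics" (3x3 intrinsics, pixels), "distortion" ([k1, k2, p1, p2, k3] as OpenCV has them; the pictures are not rectified), "R" (3x3) and "t" (3): a world point X has camera coordinates R X + t. Camera axes: x right, y down, z forward; pixel columns grow to the right and rows downward; lengths in m; the calibration is good to about 2 mm. A picture is of the moment at which its call begins. There is no depth.
- ctrl.sign_off(): hands the job in; it is judged then, once.
Trained networks look in the newest picture that a camera, given by its name, has taken for a name from the list of things; names that differ only in an ending like _2 or _b are one class to them, and where a whole thing is asked for, a point or a joint stands for the part that bears it (a point fixed in the world has none). Each returns a list of dicts, best first, with "conf" (0 to 1); they miss things now and then, are a little off and sometimes report something else, mostly with a low value. They report only what shows in the picture. A call takes as long as a camera call.
- search_frame(camera, label): "bbox" ([left, top, right, bottom] in pixels, round what is visible of it).
The state is a dict: "time": time; "joint_pos": joint angles; "dq": joint speeds; "tau": joint torques, N m; "eef_pos": TCP position; "ee_rot": TCP orientation; "contact_force": force on the tool from outside, world axes, zero at the start; "moment": the same for the moment, N m; "gripper_width": finger opening in m; "grip_force": force on a finger pad.
Only numpy, scipy, OpenCV 4.12 (cv2) and the standard library are available. Lean on these libraries where they do the work, as an engineer would, in place of code of your own. Each camera call takes 0.05 s, during which the arm holds its last target. There are 200 camera calls.

## Task

The leather splitter's bearings need oil before the next run: with your fingertips press the black palm knob of its hand lubricator all the way down and let it spring all the way back up, stroke after stroke, until the red indicator pin on the metering block stands fully out. Then let the knob come up and take the hand clear. Only press the knob, never grip it; do not touch the red pin, and leave the bottle, tin and thread cone where they stand.

Things in the scene. Friction and masses are not known exactly. Their poses are not given: they have to be found in the camera images.
- splitter: Green bench leather splitter, bolted down, 220 mm in x. Origin: on the bench straight below the lubricator plunger's axis; z up, y runs from the lubricator to the rollers and motor. Bedplate 22 mm thick from y -73 to +470 mm, motor to 562 mm; frames and rollers from y 170 mm on, up to 218 mm high. Lubricator: amber reservoir 72 mm across under an aluminium head 100 x 92 mm, its top 144 mm high.
- plunger (a joint): How far the palm knob is pressed, m: 0 = up, held by its spring; 0.020 = down on its stop. Takes about 3 N to start and 9 N at the bottom, pumping adds 2 to 4 N; springs back within half a second. A full stroke delivers most oil, a part stroke less, a very short one none; 3 to 6 full strokes are needed. Pressure stays between strokes; extra strokes do no harm.
- plunger_top (a point): Centre of the flat top of the black palm knob on the lubricator; moves with it, straight down 20 mm: 202 mm above the bench when up, 182 mm when down. The knob is a mushroom 53 mm across and 20 mm thick, with a flat top face 34 mm across, on a steel rod.
- knob_rim (a point): Knurled rim round the lower side of the palm knob, 53 mm across, 1 to 12 mm above the knob's underside; moves with the knob. This point: on the axis half-way up the rim, 13.5 mm below plunger_top. Not to be gripped in this job.
- pin (a joint): How far the red indicator pin stands out of its dark steel gland, m: 0 = in, flush with the gland; 0.018 = fully out. It stays in while pressure builds up, then pops out during the last stroke, and stays out.
- pin_top (a point): Centre of the top of the red indicator pin, 12 mm across, pointing straight up. It stands on the small aluminium metering block beside the lubricator, 35 mm in x and 118 mm in y from the plunger's axis (splitter's frame). 103.5 mm above the bench when in, 121.5 mm when fully out.
- gland_top (a point): Centre of the top face of the dark steel gland (22 mm across) that the red pin comes out of, 103 mm above the bench; fixed.
- oil_bottle: White plastic oil bottle with red cap, 56 mm across, 150 mm high, standing loose on the bench. Origin: centre of its underside. Bystander.
- wax_tin: Brass-coloured wax tin, 76 mm across, 45 mm high, loose on the bench. Origin: centre of its underside. Bystander.
- thread_cone: Dark red cone of thread, 66 mm across at the foot, 100 mm high, loose on the bench. Origin: centre of its underside. Bystander.

How it is judged:
By the outcome, as a careful person would: the job done as asked, in the order asked, and still so for the second after the job is handed in, with the robot touching nothing.
It also fails if it takes over 51 s, if anything falls off the work surface, if the arm or the gripper's body presses on something with over 40 N, if the wrist force passes 120 N, or if a joint passes its speed limit or range.

## Working session

There is one attempt and no reset: what is moved stays moved. The work goes in short steps, Python scripts to look and compute and a tool call to move; the robot and the scene stay as the last step left them, time stands still between calls to the robot, and variables do not carry over. Pictures are saved under pics/ and viewed, at most 10 in all, crops included, and the job is handed in when it is done.

Besides the shell and the picture viewer there is one more tool, called by a JSON object that holds its "name" and its "arguments", one argument or row to a line. play_rows: Moves the arm, as the interface text tells. Its arguments: {"type":"object","properties":{"moves":{"type":"array"},"gripper":{"type":"number"},"grip_force":{"type":"number"}},"required":["moves"]}

```bash
mkdir -p pics
cat > h.py <<'E'
import numpy as np, cv2
from workcell import readout, optics, ctrl, search_frame
def snap(n,f=None):
    s=optics.snapshot(n)
    if f: cv2.imwrite(f,s["image"][:,:,::-1])
    return s
def ray(s,p):
    u=cv2.undistortPoints(np.array([[p]],float),np.array(s["intrinsics"]),np.array(s["distortion"]))[0,0]
    R=np.array(s["R"]);c=-R.T@np.array(s["t"]);d=R.T@np.array([u[0],u[1],1.]);return c,d/np.linalg.norm(d)
def atz(s,p,z):
    c,d=ray(s,p);return c+d*(z-c[2])/d[2]
def proj(s,X):
    R=np.array(s["R"]);return cv2.projectPoints(np.array(X,float).reshape(-1,1,3),cv2.Rodrigues(R)[0],np.array(s["t"]),np.array(s["intrinsics"]),np.array(s["distortion"]))[0][:,0]
E
python3 - <<'E'
from h import *
o=readout.observe()
print(o["time"],o["eef_pos"],np.round(o["ee_rot"],3),o["contact_force"],o["gripper_width"])
for n in("side","top"):
    s=snap(n,f"pics/{n}0.png")
    print(n,-np.array(s["R"]).T@np.array(s["t"]))
    for l,z in(("plunger_top",.202),("knob_rim",.188),("pin_top",.1035),("gland_top",.103),("splitter",0),("oil_bottle",.1),("wax_tin",.045),("thread_cone",.05)):
        for r in search_frame(n,l)[:2]:
            b=r["bbox"];print(l,round(r["conf"],2),np.round(b),atz(s,[(b[0]+b[2])/2,(b[1]+b[3])/2],z).round(3))
E
```

```text
0.0 [0.31742994 0.65082069 0.20672169] [[-0.899  0.438 -0.001]
 [ 0.438  0.899 -0.002]
 [-0.    -0.002 -1.   ]] [-0.0193564   0.54922549  0.46514718] 0.08540488319394914
side [ 0.42878815 -0.76840973  0.82960507]
plunger_top 0.97 [253. 163. 286. 192.] [ 0.555 -0.109  0.202]
knob_rim 0.97 [253. 168. 286. 193.] [ 0.556 -0.101  0.188]
gland_top 0.59 [213.  38. 333. 277.] [0.595 0.051 0.103]
oil_bottle 0.79 [297. 275. 336. 343.] [ 0.584 -0.317  0.1  ]
oil_bottle 0.6 [215.  40. 332. 280.] [0.595 0.047 0.1  ]
wax_tin 0.86 [215. 305. 260. 353.] [ 0.458 -0.289  0.045]
thread_cone 0.7 [346. 230. 382. 283.] [ 0.71  -0.197  0.05 ]
top [ 0.48211486 -0.14192423  1.09555248]
plunger_top 0.93 [250. 208. 281. 238.] [ 0.558 -0.099  0.202]
knob_rim 0.38 [249. 208. 283. 237.] [ 0.561 -0.099  0.188]
gland_top 0.66 [  4. 144. 314. 289.] [0.578 0.113 0.103]
splitter 0.75 [  0. 141. 316. 289.] [0.591 0.142 0.   ]
oil_bottle 0.8 [350. 200. 384. 230.] [ 0.584 -0.289  0.1  ]
wax_tin 0.57 [335. 262. 372. 299.] [ 0.457 -0.269  0.045]
thread_cone 0.89 [300. 135. 328. 174.] [ 0.713 -0.189  0.05 ]
```

View pics/side0.png

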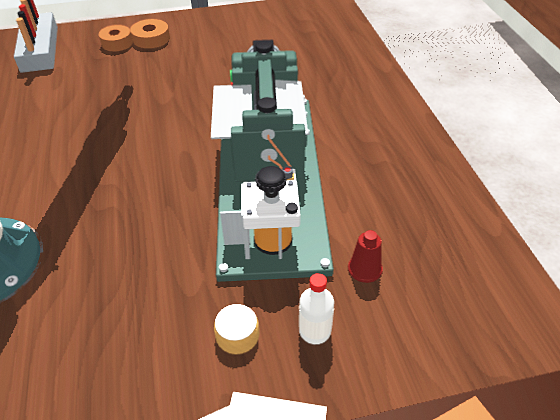

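View pics/top0.png

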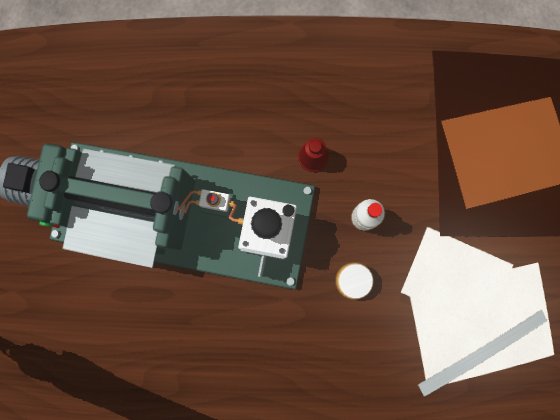

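The side view shows the knob at about (270,177) with the red pin behind it at (288,173). In the top view the knob is at (266,222) and the pin at (213,199). The two views agree on the knob axis at about (0.557, -0.101). I'll raise the hand with the fingers shut and cross over.

{"name": "play_rows", "arguments": {
  "moves": [
    [[0,0,-4.8],[0,0,0]],
    [[0,0,-4.8],[0,0,0]],
    [[-3.4,-3.56,0],[0,0,0]],
    [[-3.4,-3.56,0],[0,0,0]],
    [[-3.4,-3.56,0],[0,0,0]],
    [[-3.4,-3.56,0],[0,0,0]],
    [[-3.4,-3.56,0],[0,0,0]],
    [[-3.4,-3.56,0],[0,0,0]]
  ],
  "gripper": 255
}}

```text
time: 1.7
eef_pos: [0.408, 0.3682, 0.3042]
ee_rot: [[-0.899, 0.438, 0.001], [0.438, 0.899, 0.001], [-0.0, 0.001, -1.0]]
contact_force: [1.0, -0.3, -0.6]
gripper_width: -0.0002
grip_force: 0.0
```

{"name": "play_rows", "arguments": {
  "moves": [
    [[-3.4,-3.56,0],[0,0,0]],
    [[-3.4,-3.56,0],[0,0,0]],
    [[-3.4,-3.56,0],[0,0,0]],
    [[-3.4,-3.56,0],[0,0,0]],
    [[-3.4,-3.56,0],[0,0,0]],
    [[-3.4,-3.56,0],[0,0,0]],
    [[-3.4,-3.56,0],[0,0,0]],
    [[0,0,0],[0,0,0]]
  ]
}}

```text
time: 2.5
eef_pos: [0.5139, 0.0332, 0.3047]
ee_rot: [[-0.893, 0.45, 0.003], [0.45, 0.893, -0.004], [-0.004, -0.002, -1.0]]
contact_force: [-1.0, 0.9, 0.1]
gripper_width: -0.0001
grip_force: 0.0
```

{"name": "play_rows", "arguments": {
  "moves": [
    [[-3.3,-3.35,0],[0,0,0]],
    [[-3.3,-3.35,0],[0,0,0]],
    [[-3.3,-3.35,0],[0,0,0]],
    [[0,0,4],[0,0,0]],
    [[0,0,3],[0,0,0]],
    [[0,0,0],[0,0,0]],
    [[0,0,0],[0,0,0]]
  ]
}}

```text
time: 3.2
eef_pos: [0.5572, -0.0913, 0.2341]
ee_rot: [[-0.899, 0.438, -0.001], [0.438, 0.899, 0.0], [0.001, -0.0, -1.0]]
contact_force: [-0.0, 0.2, 0.2]
gripper_width: -0.0001
grip_force: 0.0
```

Run:
```python
from h import *
o=readout.observe();print(o["time"],o["eef_pos"],o["contact_force"])
ims=[]
for n in("side","top"):
    s=snap(n)
    for l in("plunger_top","pin_top"):
        for r in search_frame(n,l)[:2]: print(n,l,r)
    p=proj(s,[[.557,-.101,.202],o["eef_pos"]]);print(p)
    c=p[0].astype(int);ims.append(cv2.resize(s["image"][max(0,c[1]-75):c[1]+75,c[0]-65:c[0]+65,::-1],(390,450),interpolation=cv2.INTER_CUBIC))
cv2.imwrite("pics/c1.png",np.hstack(ims))
```

```text
3.2 [ 0.55723025 -0.09128391  0.23413574] [-0.01742014  0.18460501  0.22096728]
side plunger_top {'bbox': [254.5, 165.3, 287.7, 195.4], 'conf': 0.64}
side pin_top {'bbox': [299.2, 276.3, 333.3, 343.4], 'conf': 0.6}
[[269.27104278 174.14329893]
 [267.67380293 156.15366841]]
[[266.78169926 223.79232486]
 [260.05506796 221.9760444 ]]
```

View pics/c1.png

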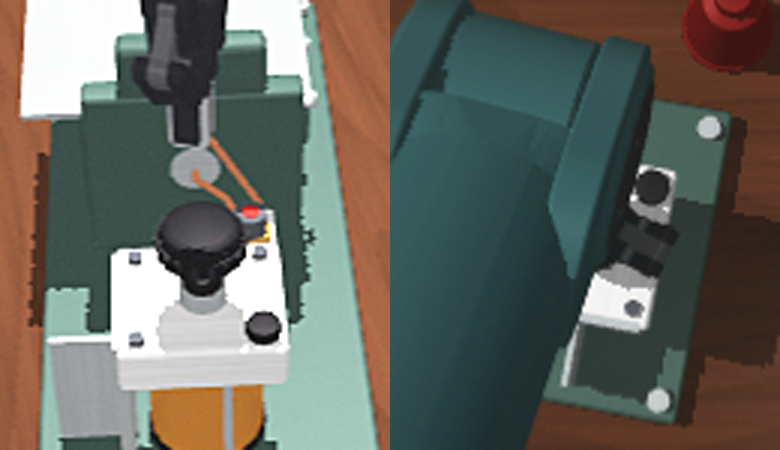

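The side crop shows the fingertip at about (195,143), above and behind the knob at (200,222). The finger looks a little shorter than the projection predicts, so I'll find contact by force. I shift about 1 cm in -y and go down in steps.

{"name": "play_rows", "arguments": {
  "moves": [
    [[-0.57,-0.95,0],[0,0,0]],
    [[0,0,1],[0,0,0]],
    [[0,0,1],[0,0,0]],
    [[0,0,1],[0,0,0]],
    [[0,0,0.2],[0,0,0]],
    [[0,0,0],[0,0,0]]
  ]
}}

```text
time: 4.1
eef_pos: [0.5575, -0.1025, 0.2009]
ee_rot: [[-0.899, 0.438, -0.002], [0.438, 0.899, 0.0], [0.002, -0.001, -1.0]]
contact_force: [-0.3, -0.1, -0.2]
gripper_width: -0.0001
grip_force: 0.0
```

{"name": "play_rows", "arguments": {
  "moves": [
    [[0,0,0.5],[0,0,0]],
    [[0,0,0.5],[0,0,0]],
    [[0,0,0],[0,0,0]],
    [[0,0,0],[0,0,0]]
  ]
}}

```text
time: 4.5
eef_pos: [0.5581, -0.1028, 0.1918]
ee_rot: [[-0.899, 0.438, -0.0], [0.438, 0.899, -0.0], [0.0, -0.0, -1.0]]
contact_force: [-1.1, 0.3, -0.5]
gripper_width: 0.0004
grip_force: 0.0
```

Run:
```python
from h import *
s=snap("side");o=readout.observe()
print(o["eef_pos"],proj(s,[o["eef_pos"]]))
cv2.imwrite("pics/c2.png",cv2.resize(s["image"][110:230,200:340,::-1],(700,600),interpolation=cv2.INTER_CUBIC))
```

```text
[ 0.55819143 -0.10286882  0.19200431] [[270.33103726 179.03486665]]
```

View pics/c2.png

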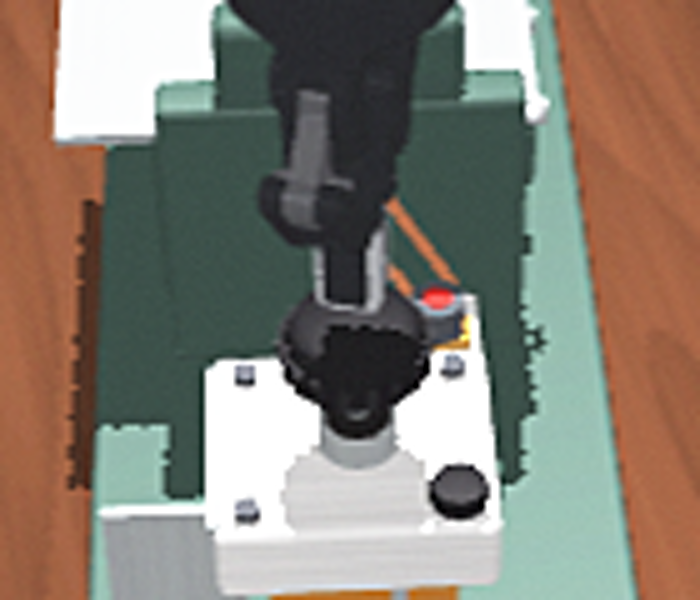

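The fingertip at crop (350,308) is just above the knob's top face and the knob is unpressed. The real tip sits about 14 mm behind the stated TCP, so I'll keep going down.

{"name": "play_rows", "arguments": {
  "moves": [
    [[0,0,0.5],[0,0,0]],
    [[0,0,0.5],[0,0,0]],
    [[0,0,0],[0,0,0]],
    [[0,0,0],[0,0,0]]
  ]
}}

```text
time: 4.95
eef_pos: [0.5579, -0.1029, 0.1816]
ee_rot: [[-0.899, 0.438, -0.001], [0.438, 0.899, -0.0], [0.0, -0.0, -1.0]]
contact_force: [-1.0, 0.1, 0.0]
gripper_width: -0.0002
grip_force: 0.0
```

{"name": "play_rows", "arguments": {
  "moves": [
    [[0,0,0.5],[0,0,0]],
    [[0,0,0.5],[0,0,0]],
    [[0,0,0],[0,0,0]],
    [[0,0,0],[0,0,0]]
  ]
}}

```text
time: 5.35
eef_pos: [0.5588, -0.103, 0.1725]
ee_rot: [[-0.899, 0.438, 0.001], [0.438, 0.899, -0.0], [-0.001, 0.001, -1.0]]
contact_force: [-0.6, -0.1, 5.0]
gripper_width: -0.0001
grip_force: 2.4
```

{"name": "play_rows", "arguments": {
  "moves": [
    [[0,0,0.5],[0,0,0]],
    [[0,0,0.4],[0,0,0]],
    [[0,0,0],[0,0,0]],
    [[0,0,0],[0,0,0]]
  ]
}}

```text
time: 5.75
eef_pos: [0.5588, -0.103, 0.164]
ee_rot: [[-0.899, 0.438, 0.001], [0.438, 0.899, 0.0], [-0.001, 0.001, -1.0]]
contact_force: [-1.9, 1.0, 7.8]
gripper_width: 0.0
grip_force: 4.0
```

Run:
```python
from h import *
s=snap("side");o=readout.observe()
print(o["eef_pos"],o["contact_force"],o["moment"])
cv2.imwrite("pics/c3.png",cv2.resize(s["image"][110:230,200:340,::-1],(700,600),interpolation=cv2.INTER_CUBIC))
```

```text
[ 0.55887687 -0.10305786  0.1640335 ] [-1.22068991  0.2942817   7.79324774] [ 0.10337055  0.34133339 -0.00060315]
```

View pics/c3.png

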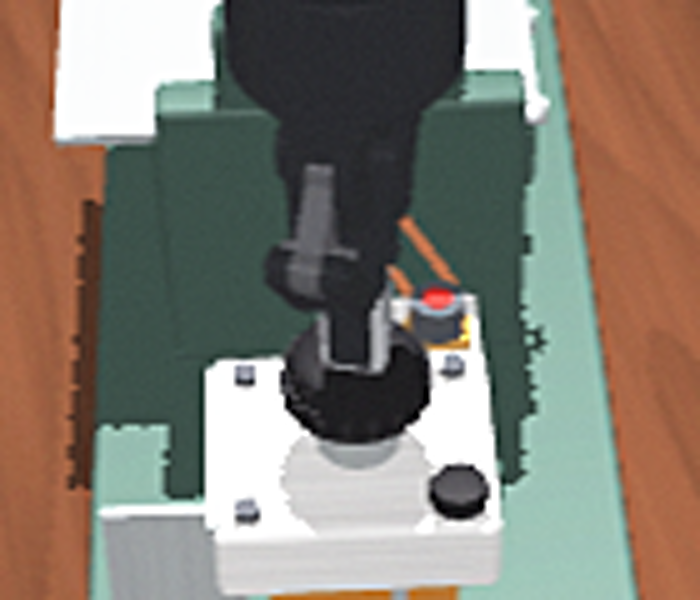

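The fingers stand centrally on the knob's top at crop (352,365). The knob is partly down and the red pin at (437,300) is untouched. I'll press on to the stop.

{"name": "play_rows", "arguments": {
  "moves": [
    [[0,0,0.4],[0,0,0]],
    [[0,0,0.2],[0,0,0]],
    [[0,0,0],[0,0,0]],
    [[0,0,0],[0,0,0]]
  ]
}}

```text
time: 6.2
eef_pos: [0.5589, -0.103, 0.1587]
ee_rot: [[-0.899, 0.439, 0.002], [0.439, 0.899, 0.001], [-0.001, 0.001, -1.0]]
contact_force: [-3.8, 1.1, 13.3]
gripper_width: -0.0001
grip_force: 6.3
```

{"name": "play_rows", "arguments": {
  "moves": [
    [[0,0,0.2],[0,0,0]],
    [[0,0,0],[0,0,0]],
    [[0,0,0],[0,0,0]]
  ]
}}

```text
time: 6.5
eef_pos: [0.5589, -0.103, 0.1586]
ee_rot: [[-0.899, 0.439, 0.002], [0.439, 0.899, 0.002], [-0.001, 0.002, -1.0]]
contact_force: [-6.2, 1.5, 25.8]
gripper_width: 0.0003
grip_force: 12.6
```

The stop is at z≈0.1587, so the knob is free above 0.179. Next I release it and stroke again.

{"name": "play_rows", "arguments": {
  "moves": [
    [[0,0,-2],[0,0,0]],
    [[0,0,-1],[0,0,0]],
    [[0,0,0],[0,0,0]],
    [[0,0,0],[0,0,0]],
    [[0,0,0],[0,0,0]],
    [[0,0,0],[0,0,0]],
    [[0,0,0],[0,0,0]]
  ]
}}

```text
time: 7.2
eef_pos: [0.5577, -0.1028, 0.1842]
ee_rot: [[-0.899, 0.438, -0.001], [0.438, 0.899, 0.0], [0.001, -0.001, -1.0]]
contact_force: [-0.1, 0.4, -0.1]
gripper_width: 0.0003
grip_force: 0.0
```

{"name": "play_rows", "arguments": {
  "moves": [
    [[0,0,0.8],[0,0,0]],
    [[0,0,0.8],[0,0,0]],
    [[0,0,0.6],[0,0,0]],
    [[0,0,0.5],[0,0,0]],
    [[0,0,0.3],[0,0,0]],
    [[0,0,0],[0,0,0]],
    [[0,0,0],[0,0,0]],
    [[0,0,0],[0,0,0]]
  ]
}}

```text
time: 8.0
eef_pos: [0.559, -0.103, 0.1585]
ee_rot: [[-0.899, 0.439, 0.002], [0.439, 0.899, 0.002], [-0.001, 0.002, -1.0]]
contact_force: [-6.4, 1.8, 28.1]
gripper_width: 0.0002
grip_force: 14.3
```

{"name": "play_rows", "arguments": {
  "moves": [
    [[0,0,-2],[0,0,0]],
    [[0,0,-1],[0,0,0]],
    [[0,0,0],[0,0,0]],
    [[0,0,0],[0,0,0]],
    [[0,0,0],[0,0,0]],
    [[0,0,0],[0,0,0]],
    [[0,0,0],[0,0,0]]
  ]
}}

```text
time: 8.7
eef_pos: [0.5576, -0.1028, 0.1842]
ee_rot: [[-0.899, 0.438, -0.001], [0.438, 0.899, 0.0], [0.001, -0.001, -1.0]]
contact_force: [0.4, 0.1, 0.7]
gripper_width: -0.0002
grip_force: 0.0
```

{"name": "play_rows", "arguments": {
  "moves": [
    [[0,0,0.8],[0,0,0]],
    [[0,0,0.8],[0,0,0]],
    [[0,0,0.6],[0,0,0]],
    [[0,0,0.5],[0,0,0]],
    [[0,0,0.3],[0,0,0]],
    [[0,0,0],[0,0,0]],
    [[0,0,0],[0,0,0]],
    [[0,0,0],[0,0,0]]
  ]
}}

```text
time: 9.5
eef_pos: [0.559, -0.103, 0.1585]
ee_rot: [[-0.899, 0.439, 0.002], [0.439, 0.899, 0.002], [-0.001, 0.002, -1.0]]
contact_force: [-6.1, 1.4, 28.8]
gripper_width: 0.0001
grip_force: 14.2
```

{"name": "play_rows", "arguments": {
  "moves": [
    [[0,0,-2],[0,0,0]],
    [[0,0,-1],[0,0,0]],
    [[0,0,0],[0,0,0]],
    [[0,0,0],[0,0,0]],
    [[0,0,0],[0,0,0]],
    [[0,0,0],[0,0,0]],
    [[0,0,0],[0,0,0]]
  ]
}}

```text
time: 10.2
eef_pos: [0.5577, -0.1028, 0.1842]
ee_rot: [[-0.899, 0.438, -0.001], [0.438, 0.899, 0.0], [0.001, -0.001, -1.0]]
contact_force: [-0.1, -1.0, 0.7]
gripper_width: -0.0001
grip_force: 0.0
```

{"name": "play_rows", "arguments": {
  "moves": [
    [[0,0,0.8],[0,0,0]],
    [[0,0,0.8],[0,0,0]],
    [[0,0,0.6],[0,0,0]],
    [[0,0,0.5],[0,0,0]],
    [[0,0,0.3],[0,0,0]],
    [[0,0,0],[0,0,0]],
    [[0,0,0],[0,0,0]],
    [[0,0,0],[0,0,0]]
  ]
}}

```text
time: 11.0
eef_pos: [0.559, -0.103, 0.1585]
ee_rot: [[-0.899, 0.439, 0.002], [0.439, 0.899, 0.002], [-0.001, 0.002, -1.0]]
contact_force: [-6.4, 2.4, 29.1]
gripper_width: 0.0
grip_force: 14.2
```

{"name": "play_rows", "arguments": {
  "moves": [
    [[0,0,-2],[0,0,0]],
    [[0,0,-1],[0,0,0]],
    [[0,0,0],[0,0,0]],
    [[0,0,0],[0,0,0]],
    [[0,0,0],[0,0,0]],
    [[0,0,0],[0,0,0]],
    [[0,0,0],[0,0,0]]
  ]
}}

```text
time: 11.7
eef_pos: [0.5577, -0.1028, 0.1842]
ee_rot: [[-0.899, 0.438, -0.001], [0.438, 0.899, 0.0], [0.001, -0.001, -1.0]]
contact_force: [0.3, -0.1, 0.2]
gripper_width: 0.0001
grip_force: 0.0
```

Run:
```python
from h import *
s=snap("side");o=readout.observe()
print(o["time"],o["eef_pos"],o["contact_force"])
cv2.imwrite("pics/c4.png",cv2.resize(s["image"][110:230,200:340,::-1],(700,600),interpolation=cv2.INTER_CUBIC))
```

```text
11.75 [ 0.55776637 -0.10282296  0.18434477] [ 0.28110486  0.83855121 -0.2342618 ]
```

View pics/c4.png

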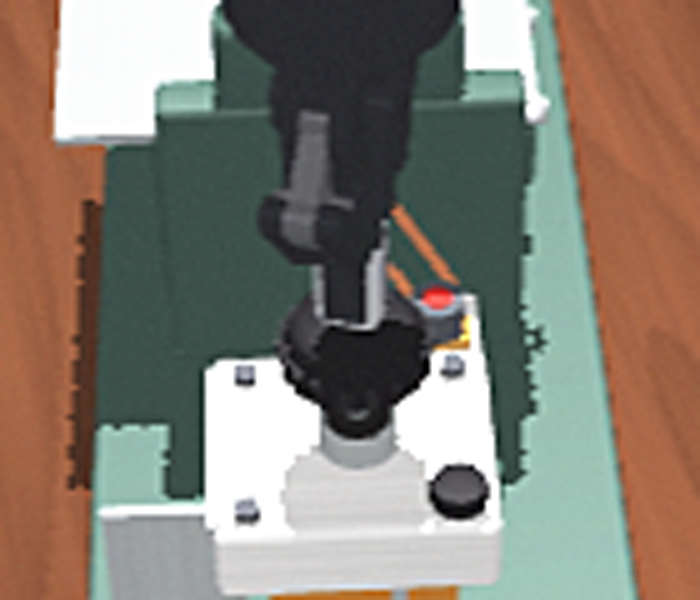

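After 4 strokes the knob is fully up and the pin at crop (437,298) is still in. I'll do two more.

{"name": "play_rows", "arguments": {
  "moves": [
    [[0,0,0.8],[0,0,0]],
    [[0,0,0.8],[0,0,0]],
    [[0,0,0.6],[0,0,0]],
    [[0,0,0.5],[0,0,0]],
    [[0,0,0.3],[0,0,0]],
    [[0,0,0],[0,0,0]],
    [[0,0,0],[0,0,0]],
    [[0,0,0],[0,0,0]]
  ]
}}

```text
time: 12.55
eef_pos: [0.5591, -0.1031, 0.1585]
ee_rot: [[-0.899, 0.439, 0.002], [0.439, 0.899, 0.002], [-0.001, 0.002, -1.0]]
contact_force: [-5.9, 1.9, 27.7]
gripper_width: -0.0003
grip_force: 14.0
```

{"name": "play_rows", "arguments": {
  "moves": [
    [[0,0,-2],[0,0,0]],
    [[0,0,-1],[0,0,0]],
    [[0,0,0],[0,0,0]],
    [[0,0,0],[0,0,0]],
    [[0,0,0],[0,0,0]],
    [[0,0,0],[0,0,0]],
    [[0,0,0],[0,0,0]]
  ]
}}

```text
time: 13.25
eef_pos: [0.5577, -0.1028, 0.1842]
ee_rot: [[-0.899, 0.438, -0.001], [0.438, 0.899, -0.0], [0.001, -0.001, -1.0]]
contact_force: [0.2, 0.0, 0.4]
gripper_width: 0.0002
grip_force: 0.0
```

{"name": "play_rows", "arguments": {
  "moves": [
    [[0,0,0.8],[0,0,0]],
    [[0,0,0.8],[0,0,0]],
    [[0,0,0.6],[0,0,0]],
    [[0,0,0.5],[0,0,0]],
    [[0,0,0.3],[0,0,0]],
    [[0,0,0],[0,0,0]],
    [[0,0,0],[0,0,0]],
    [[0,0,0],[0,0,0]]
  ]
}}

```text
time: 14.05
eef_pos: [0.559, -0.1031, 0.1585]
ee_rot: [[-0.899, 0.439, 0.002], [0.439, 0.899, 0.002], [-0.001, 0.002, -1.0]]
contact_force: [-7.0, 1.6, 28.7]
gripper_width: -0.0003
grip_force: 14.1
```

{"name": "play_rows", "arguments": {
  "moves": [
    [[0,0,-2],[0,0,0]],
    [[0,0,-1],[0,0,0]],
    [[0,0,0],[0,0,0]],
    [[0,0,0],[0,0,0]],
    [[0,0,0],[0,0,0]],
    [[0,0,0],[0,0,0]],
    [[0,0,0],[0,0,0]]
  ]
}}

```text
time: 14.75
eef_pos: [0.5577, -0.1028, 0.1842]
ee_rot: [[-0.899, 0.438, -0.001], [0.438, 0.899, 0.0], [0.001, -0.001, -1.0]]
contact_force: [1.0, 0.9, -0.5]
gripper_width: -0.0
grip_force: 0.0
```

Run:
```python
from h import *
s=snap("side");o=readout.observe()
print(o["time"],o["eef_pos"],o["contact_force"])
cv2.imwrite("pics/c5.png",cv2.resize(s["image"][110:230,200:340,::-1],(700,600),interpolation=cv2.INTER_CUBIC))
```

```text
14.8 [ 0.55778525 -0.10281099  0.18434623] [-0.01526742  1.02383268  0.26253529]
```

View pics/c5.png

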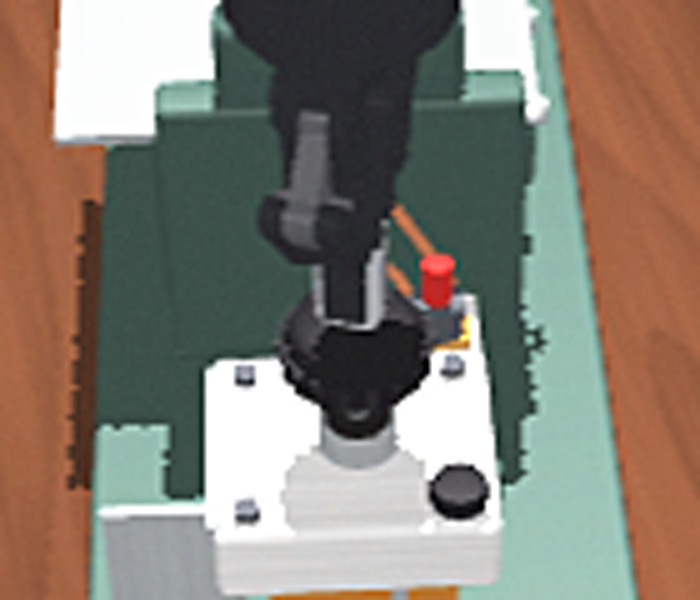

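The red pin now stands up, with its top at crop (437,262), and the knob is up. I'll withdraw upward and check the pin's height numerically.

{"name": "play_rows", "arguments": {
  "moves": [
    [[0,0,-4],[0,0,0]],
    [[0,0,-4],[0,0,0]],
    [[0,0,-4],[0,0,0]],
    [[0,0,0],[0,0,0]],
    [[0,0,0],[0,0,0]],
    [[0,0,0],[0,0,0]],
    [[0,0,0],[0,0,0]]
  ]
}}

```text
time: 15.5
eef_pos: [0.557, -0.1025, 0.3032]
ee_rot: [[-0.899, 0.438, -0.003], [0.438, 0.899, 0.0], [0.003, -0.001, -1.0]]
contact_force: [0.6, -0.3, -1.0]
gripper_width: -0.0001
grip_force: 0.0
```

Run:
```python
from h import *
s=snap("side","pics/end.png");o=readout.observe()
print(o["time"],o["eef_pos"],o["contact_force"],o["dq"])
# pin top seen in: (287.4,169.6), out: (287.4,162.4)
P=atz(s,[287.4,169.6],.1035);print(P,proj(s,[P,P+[0,0,.018]]))
for l in("oil_bottle","wax_tin","thread_cone","plunger_top"):
    for r in search_frame("side",l)[:1]: print(l,r)
```

```text
15.55 [ 0.55710123 -0.10259869  0.30332107] [-0.55706306 -0.13838415 -0.01196019] [-0.02256312 -0.00452249  0.12823339 -0.39866882 -0.00613538 -0.01824898
  0.02304686]
[0.61501355 0.00818105 0.1035    ] [[287.4        169.6       ]
 [287.3867579  162.80101016]]
oil_bottle {'bbox': [298.4, 276.2, 337.5, 343.5], 'conf': 0.9}
wax_tin {'bbox': [216.5, 305.1, 257.8, 352.3], 'conf': 0.6}
thread_cone {'bbox': [347.0, 228.7, 382.6, 283.3], 'conf': 0.56}
plunger_top {'bbox': [252.1, 164.0, 285.2, 194.1], 'conf': 0.73}
```

View pics/end.png

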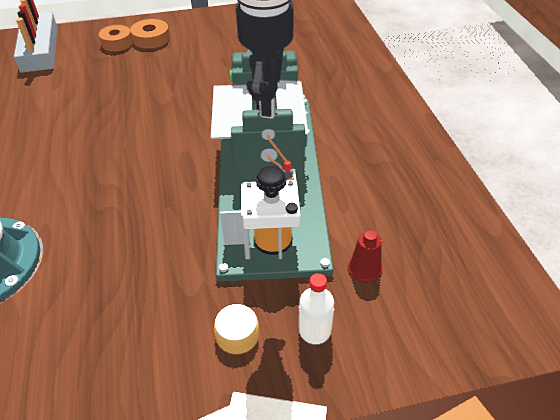

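The pin at (288,163) is fully out: it rose 7.2 px against 6.8 px expected for 18 mm. The knob at (270,177) is up, the hand is clear and the bystanders haven't moved.

```bash
python3 -c "
from workcell import ctrl;print(ctrl.sign_off())"
```

```text
the job is handed in; nothing more can be done
None
```

The job is done and handed in: six full strokes brought the red pin fully out, the knob is back up, the hand is clear, and the bottle, tin and thread cone have not moved.

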